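# Unmould an embedded block and show its face to the inspection camera

### The job

Swing the clear cover of the cold plate up out of the way, lift the block with the orange cassette out of its steel mould and hold it in the air in front of the inspection camera: the wax face looking squarely into the lens, centred on it, 10 cm from the lens, with the block's long side in line with the long side of the camera head. Finish while still holding the block there, motionless, with the cover left standing open. Leave the other two blocks in their moulds and the timer, vials and forceps where they are, and do not touch the camera.

Things in the scene. Friction and masses are not known exactly. Their poses are not given: they have to be found in the camera images.
- cold_plate: fixed white bench cold plate, 184 mm deep (x) x 244 mm wide (y), with display and buttons on its front (-x). Origin: centre of its underside on the table; x to its rear, z up. Housing top at z = 49 mm; the aluminium plate that carries the moulds is at z = 53 mm.
- cover (a joint): hinge of the clear box-shaped cover: 0 rad closed, grows as its front swings up, stop at 1.75 (leaning back past upright). A friction hinge: it stays at any angle; about 2 N at the handle moves it. Closed, it spans x = -80 to +80 mm, y = +-113 mm of the cold plate, up to z = 97 mm. May start a little ajar.
- cover_handle (a point): grip point in the grey tab on the cover's front edge. The tab is 22 mm wide (along the hinge line), 14 mm thick, stands 42 mm out; the point is 16 mm short of its tip, 197 mm in front of the hinge line and 22 mm above it when closed. Pinched across the 22 mm it can turn between the fingers as the cover swings.
- cover_hinge (a point): middle of the cover's hinge line, at the rear edge of the cold plate, 55 mm above the table; the hinge line runs along the cold plate's y axis.
- block_orange: loose block in a steel mould, 20 g, nothing locks it: orange cassette 40 x 28.5 x 6.5 mm on a cream wax block 30 x 22 x 12 mm. Origin: centre of the wax's lower face (the specimen face); z up through the cassette, x along the long side (bevelled label end at -x), y across. Straight flanks, 28.5 mm apart, at z 12 to 18 mm, x -14 to +20 mm. This is the one to present.
- block_blue: loose block in a steel mould, 20 g, nothing locks it: blue cassette 40 x 28.5 x 6.5 mm on a cream wax block 30 x 22 x 12 mm. Origin: centre of the wax's lower face (the specimen face); z up through the cassette, x along the long side (bevelled label end at -x), y across. Straight flanks, 28.5 mm apart, at z 12 to 18 mm, x -14 to +20 mm. Leave it in its mould.
- block_green: loose block in a steel mould, 20 g, nothing locks it: green cassette 40 x 28.5 x 6.5 mm on a cream wax block 30 x 22 x 12 mm. Origin: centre of the wax's lower face (the specimen face); z up through the cassette, x along the long side (bevelled label end at -x), y across. Straight flanks, 28.5 mm apart, at z 12 to 18 mm, x -14 to +20 mm. Leave it in its mould.
- mould_orange: fixed steel mould of the orange block, 35 x 27 x 13.5 mm, walls 1.5 mm, cavity 12 mm deep with 0.8 mm play round the wax; end flanges to x = +-24 mm, lips up to z 16 mm. It is 26.6 mm wide (y), so the cassette's flanks stand free above it. Origin: centre of its underside on the plate; x along the long side. A seated block's origin is 1.5 mm above it.
- mould_blue: fixed steel mould of the blue block, 35 x 27 x 13.5 mm, walls 1.5 mm, cavity 12 mm deep with 0.8 mm play round the wax; end flanges to x = +-24 mm, lips up to z 16 mm. It is 26.6 mm wide (y), so the cassette's flanks stand free above it. Origin: centre of its underside on the plate; x along the long side. A seated block's origin is 1.5 mm above it.
- mould_green: fixed steel mould of the green block, 35 x 27 x 13.5 mm, walls 1.5 mm, cavity 12 mm deep with 0.8 mm play round the wax; end flanges to x = +-24 mm, lips up to z 16 mm. It is 26.6 mm wide (y), so the cassette's flanks stand free above it. Origin: centre of its underside on the plate; x along the long side. A seated block's origin is 1.5 mm above it.
- inspection_camera: fixed stand of the inspection camera: dark base plate 110 x 92 mm with two aluminium cheeks and black clamp knobs that hold the head. Origin on the table, straight below the lens; the camera leans towards its -x side. A row of fixed binders, 318 mm tall, stands 6 cm or more behind it, to the left rear of the cold plate: keep the arm clear of them.
- camera_head: grey camera head, 78 mm (x, long side) x 54 mm (y), fixed in the stand, its optical axis tilted 30 degrees from vertical towards the stand's -x side, roughly towards the robot. Origin: front of the round black lens, 100 mm above the table. z: out of the lens along the optical axis; x: along the long side (in the plane of tilt); y level. White light bars along both long sides.
- microscope: fixed stereo microscope behind and to the right of the work, about 170 x 220 mm on the table and 390 mm tall; head and eyepieces lean forward over the table's front at 0.3 to 0.4 m height. Keep the arm clear of it. Origin: on the table, under it.
- timer: loose bystander: white bench timer lying flat, 58 x 66 x 16 mm; origin at the centre of its underside.
- forceps: loose bystander: fine steel forceps lying flat, 15 x 113 x 8 mm; origin at the centre of the underside.
- vial_a: loose bystander: standing glass vial with black cap, 23 mm wide, 52 mm tall; origin at the centre of its underside.
- vial_b: loose bystander: standing glass vial with black cap, 23 mm wide, 52 mm tall; origin at the centre of its underside.

How it is judged:
By the outcome, as a careful person would: the job done as asked, in the order asked, and still so for the second after the job is handed in, while the arm keeps its last pose, push and grip.
It also fails if it takes over 51 s, if anything falls off the work surface, if the arm or the gripper's body presses on something with over 40 N, if the wrist force passes 120 N, or if a joint passes its speed limit or range.

### The arm

A 6-joint arm with a two-finger parallel gripper is mounted at the origin on a cart in front of the work surface, level with it; the furniture and walls round the work are solid. World frame = base frame: x ahead of the robot, y to its left, z up, the work surface at z = 0. Lengths are in mm, angles in rad, forces in N, time in s.
With the tool pointing down it reaches from about 425 to 925 mm from the base axis. Payload 12.5 kg.
Tool frame: the origin (TCP) lies between the finger pads; the fingertips stand 11 mm ahead of it and the grasp point (between the pads) lies 8 mm behind it; z points along the fingers, y is the line along which they close (so a half turn about z gives the same grasp; the last joint's range is limited). The gripper opens to 85 mm and grips with 20 to 120 N. Pads are 22 mm wide; open, the fingers measure 114 mm over their backs; the gripper's body (76 mm by 85 mm) begins 54 mm behind the grasp point. The pads swing forward as they close: fully open they stand 13 mm farther back than shut.
Start: joints at [1.052, 0.491, 1.559, -0, 1.092, -0.106], TCP at [250.719, 572.524, 242.327] pointing down, gripper open.
Joint ranges: [-3.1, 3.1], [-0.84, 2.19], [0.05, 2.79], [-1.13, 4.28], [0.06, 2.93], [-2.69, 2.69]. Speed limits (rad/s): [2.22, 2.22, 2.79, 3.14, 3.14, 3.14].

### API

Orientations are given as a unit quaternion [w, x, y, z].
In Python, from station import * gives the robot as it stands. The module is installed in compiled form; this text tells all that it offers.
- The arm moves only by the tool step_arm, never from a script. Its argument "plan" is text: rows parted by semicolons, each of 6 numbers parted by spaces: the shift along the world's x, y, z in units of 20 mm (1.0 is 20 mm), then the turn, a rotation vector about the world's x, y, z in units of 0.12 rad (1.0 is 0.12 rad). In form: x y z wx wy wz; .... A call has 1 to 12 rows; each row shifts and turns the commanded pose from where the row before left it; what a row does not reach is not made up. A row lasts 1/12 s, in which the tool goes at most 41.7 mm and 7.16 degrees, less where a joint would pass 70% of its speed; a pose out of reach is approached as far as the arm can. A call with a number of a shift or a turn outside -1 to 1 is refused whole. A call with a gripper value outside its range is refused whole. "jaw" is the opening, from -1 (shut) to 1 (fully open), so that 0 is half open, set as the call begins (left out, the last holds). The fingers move at their own pace and stop on an object; "force" is the grip in N (left out, the last holds). Time passes only in rows, so rows that do not move let the fingers close. It gives the time, the measured TCP pose, the force, the opening and the grip force at its end, in the units of the state.
- state(): the state, without advancing time (a new reading comes with each control period).
- camera(name): name is "scene" or "top" or "wrist"; returns a dict with "color" (420x560x3 uint8, red, green, blue), "fx", "fy", "cx", "cy" (pixels), "distortion" ([k1, k2, p1, p2, k3] as OpenCV has them; the pictures are not rectified), "R" (3x3) and "t" (3): a world point X has camera coordinates R X + t; the wrist camera has in their place "hand_eye" (4x4, takes a point from camera to tool coordinates, whose origin is the TCP and whose axes are the flange's). Camera axes: x right, y down, z forward; pixel columns grow to the right and rows downward; lengths in mm; the calibration is good to about 2 mm. A picture is of the moment at which its call begins: read the wrist's pose just before it. There is no depth.
- finish_job(): hands the job in; it is judged then, once.
Trained networks look in a picture, given as the dict that the camera call returned (one of the last four; its "shot" number tells which), for a name from the list of things; names that differ only in an ending like _2 or _b are one class to them, and where a whole thing is asked for, a point or a joint stands for the part that bears it (a point fixed in the world has none). Each returns a list of dicts, best first, with "score" (0 to 1); they miss things now and then, are a little off and sometimes report something else, mostly with a low value. They report only what shows in the picture. A call takes as long as a camera call.
- silhouettes(picture, target): "region" (420x560 bool, what is visible of it) and "rect" ([left, top, right, bottom] in pixels, round what is visible of it).
- tip_of(picture, target): "uv" ([column, row] in pixels: a listed point, or the origin of a listed thing).
The state is a dict: "time_s": time; "q": joint angles; "joint_vel": joint speeds; "effort": joint torques, N m; "tcp_pos": TCP position; "orientation": TCP orientation; "wrist_force": force on the tool from outside, world axes, zero at the start; "moment": the same for the moment, N m; "width": opening from 0.0 (shut) to 1.0 (fully open); "gripper_force": force on a finger pad.
Only numpy, scipy, OpenCV 4.12 (cv2) and the standard library are available. Lean on these libraries where they do the work, as an engineer would, in place of code of your own. Each camera call takes 0.05 s, during which the arm holds its last target. There are 200 camera calls.

## Working session

There is one attempt and no reset: what is moved stays moved. The work goes in short steps, Python scripts to look and compute and a tool call to move; the robot and the scene stay as the last step left them, time stands still between calls to the robot, and variables do not carry over. Pictures are saved under pics/ and viewed, at most 13 in all, crops included, and the job is handed in when it is done.

Besides the shell and the picture viewer there is one more tool, called as name(argument=value, ...) on one line, values as JSON. step_arm: Moves the arm, as the interface text tells. Shifts and turns lie within -1 to 1; 1 stands for 20 mm of shift or 0.12 rad of turn. Its arguments: {"type":"object","properties":{"plan":{"type":"string"},"jaw":{"type":"number"},"force":{"type":"number"}},"required":["plan"]}

```bash
mkdir -p pics; cat > h.py <<'E'
from station import *
import numpy as np, cv2
from scipy.spatial.transform import Rotation as Rn
def cam(n):
    s=state(); c=camera(n); K=np.array([[c['fx'],0,c['cx']],[0,c['fy'],c['cy']],[0,0,1.]]); c['K']=K
    if 'R' in c: R=np.array(c['R']);t=np.array(c['t'])
    else:
        H=np.array(c['hand_eye']); q=s['orientation']; T=np.eye(4); T[:3,:3]=Rn.from_quat([q[1],q[2],q[3],q[0]]).as_matrix(); T[:3,3]=s['tcp_pos']
        M=np.linalg.inv(T@H); R=M[:3,:3]; t=M[:3,3]
    c['Rm']=R; c['tm']=t; return c
def ray(c,uv):
    p=cv2.undistortPoints(np.array([[uv]],float),c['K'],np.array(c['distortion'],float))[0,0]
    return -c['Rm'].T@c['tm'], c['Rm'].T@np.array([p[0],p[1],1.])
def onz(c,uv,z):
    o,d=ray(c,uv); return o+d*(z-o[2])/d[2]
def tri(rs):
    A=0;b=0
    for o,d in rs:
        d=d/np.linalg.norm(d); P=np.eye(3)-np.outer(d,d); A=A+P; b=b+P@o
    return np.linalg.solve(A,b)
def proj(c,X):
    return cv2.projectPoints(np.atleast_2d(X).astype(float),cv2.Rodrigues(c['Rm'])[0],c['tm'],c['K'],np.array(c['distortion'],float))[0][:,0]
def save(c,n): cv2.imwrite('pics/'+n,c['color'][:,:,::-1])
E
python3 - <<'E'
from h import *
np.set_printoptions(precision=1,suppress=True)
C={n:cam(n) for n in ('scene','top','wrist')}
save(C['scene'],'s0.png');save(C['top'],'t0.png');save(C['wrist'],'w0.png')
for n in C: print(n, -C[n]['Rm'].T@C[n]['tm'])
for th in ['cold_plate','cover_handle','cover_hinge','block_orange','mould_orange','block_blue','block_green','inspection_camera','camera_head','vial_a','timer','forceps','microscope']:
    rs=[]
    for n in C:
        r=tip_of(C[n],th)[:2]
        for k in r: print(th,n,round(k['score'],2),np.array(k['uv']))
        if r and r[0]['score']>.4: rs.append(ray(C[n],r[0]['uv']))
    if len(rs)>1: print('   tri',tri(rs))
print(state())
E
```

```text
scene [ 133.7 -566.9  988.8]
top [ 416.3   89.8 1090.4]
wrist [174.6 606.8 373.1]
cold_plate scene 0.87 [286.3 204.7]
cold_plate top 0.91 [262.2 198.1]
   tri [596.8 138.4   1.2]
cover_handle scene 0.57 [250.2 204.2]
cover_handle scene 0.31 [267.7 289.3]
cover_handle top 0.89 [262.2 238.2]
   tri [475.2 134.9  84.2]
cover_hinge scene 0.68 [310.9 180. ]
cover_hinge scene 0.59 [212.8 156.4]
cover_hinge top 0.3 [353.5 248.6]
cover_hinge top 0.29 [360.2 241.5]
block_blue scene 0.27 [327.5 346.4]
block_green scene 0.17 [209.  136.8]
inspection_camera scene 0.79 [214.3 154.6]
inspection_camera top 0.63 [156.5 233.6]
inspection_camera wrist 0.55 [273.3 385.3]
   tri [502.  448.4   2.5]
camera_head scene 0.58 [207.  136.7]
camera_head top 0.96 [138.9 233.3]
   tri [493.5 457.7  88.7]
vial_a scene 0.62 [297.8 289.4]
vial_a scene 0.57 [310.6 300.2]
vial_a top 0.5 [355.4 249.2]
   tri [ 454.1 -125.9   14.9]
timer scene 0.83 [270.6 289.7]
timer top 0.84 [341.3 268.3]
   tri [399.1 -85.6   6.3]
forceps scene 0.7 [328.2 348.3]
forceps top 0.64 [408.9 250.8]
   tri [ 443.7 -284.9  -16.9]
microscope top 0.67 [260.7 202.5]
{'time_s': 2.1, 'q': array([ 1.1,  0.5,  1.6,  0. ,  1.1, -0.1]), 'joint_vel': array([ 0., -0., -0., -0., -0.,  0.]), 'effort': array([  0. , -61.8, -26.2,  -0. ,   0. ,  -0. ]), 'tcp_pos': array([250.7, 572.5, 242.3]), 'orientation': array([0. , 0.2, 1. , 0. ]), 'wrist_force': array([-0.7,  0.1,  0.1]), 'moment': array([ 0., -0.,  0.]), 'gripper_force': 0.0, 'width': 0.9980201199840473}
```

View images.

View pics/s0.png

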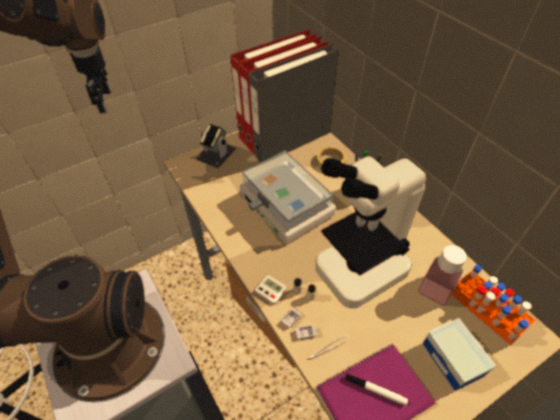

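View pics/t0.png

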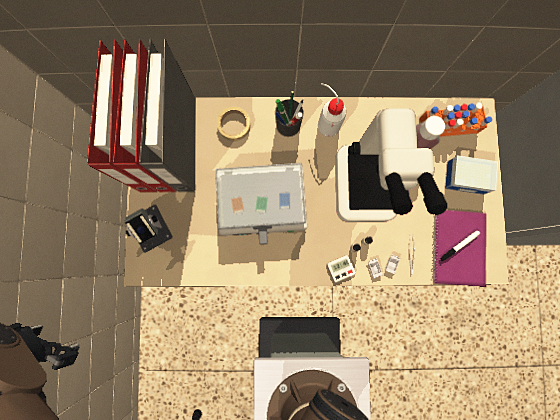

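```bash
python3 - <<'E'
from h import *
np.set_printoptions(precision=3,suppress=True)
c=cam('top')
im=c['color'][155:255,120:318]; cv2.imwrite('pics/t1.png',cv2.resize(im,None,fx=4,fy=4,interpolation=cv2.INTER_CUBIC)[:,:,::-1])
hsv=cv2.cvtColor(c['color'],cv2.COLOR_RGB2HSV)
for n,(a,b) in dict(orange=(3,18),green=(50,85),blue=(98,125)).items():
    m=((hsv[...,0]>=a)&(hsv[...,0]<=b)&(hsv[...,1]>60)).astype(np.uint8); m[:188]=0;m[216:]=0;m[:,:222]=0;m[:,302:]=0
    nl,l,st,ce=cv2.connectedComponentsWithStats(m); i=1+np.argmax(st[1:,4]); print(n,st[i],ce[i],onz(c,ce[i],73), cv2.minAreaRect(np.argwhere(l==i)[:,::-1].astype(np.float32)))
w=cam('wrist'); R=Rn.from_quat(np.roll(state()['orientation'],-1)).as_matrix(); print(R); print(np.array(w['hand_eye']),w['K'])
s=silhouettes(c,'cover_handle')[:2]; print([(x['score'],x['rect']) for x in s])
E
```

```text
orange [231 197  13  16 151] [236.921 203.854] [572.869 201.612  73.   ] ((237.08108520507812, 204.4864959716797), (14.79590892791748, 10.850333213806152), 80.53767395019531)
green [258 197   9  10  28] [262.714 200.25 ] [582.478 132.348  73.   ] ((263.0000305175781, 200.00003051757812), (9.838699340820312, 7.155416965484619), 63.43495178222656)
blue [286 201   4   5   8] [288.25  203.375] [573.806  63.772  73.   ] ((288.5, 203.50003051757812), (2.8284268379211426, 4.242640495300293), 45.0)
[[-0.916  0.401  0.   ]
 [ 0.401  0.916  0.   ]
 [ 0.     0.    -1.   ]]
[[   0.      -0.946   -0.323   83.422]
 [   1.       0.       0.001    0.915]
 [  -0.      -0.323    0.946 -131.344]
 [   0.       0.       0.       1.   ]] [[366.438   0.    281.042]
 [  0.    366.438 212.347]
 [  0.      0.      1.   ]]
[(0.89, [216.5, 161.4, 303.9, 241.4])]
```

View pics/t1.png

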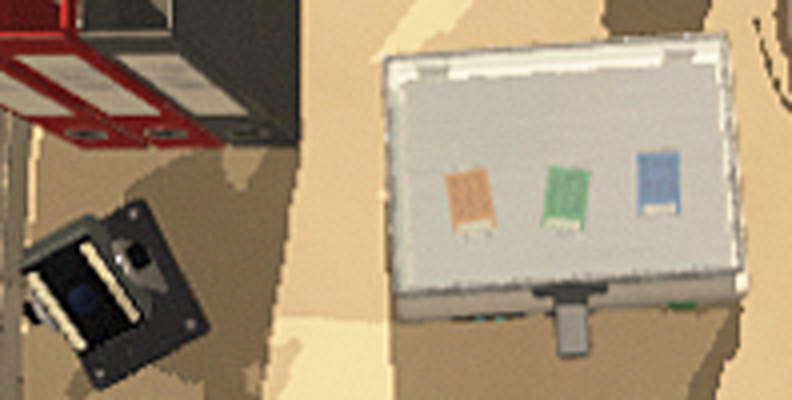

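step_arm(plan="0.3 -0.6 0 0 0 0.33;0.475 -0.97 0 0 0 0.33;0.475 -0.97 0 0 0 0.33;0.475 -0.97 0 0 0 0.33;0.475 -0.97 0 0 0 0.33;0.475 -0.97 0 0 0 0.33;0.475 -0.97 0 0 0 0.33;0.475 -0.97 0 0 0 0.33;0.475 -0.97 0 0 0 0.33;0.475 -0.97 0 0 0 0.33;0.475 -0.97 0 0 0 0.33;0.475 -0.97 0 0 0 0.33")

```text
time_s: 3.25
tcp_pos: [361.6, 346.2, 242.5]
orientation: [0.0, -0.032, 0.999, 0.0]
wrist_force: [0.9, 0.3, -0.0]
width: 1.002
gripper_force: 0.0
```

step_arm(plan="0.475 -0.97 0 0 0 0;0.475 -0.97 0 0 0 0;0.475 -0.97 0 0 0 0;0.475 -0.97 0 0 0 0;0.475 -0.97 0 0 0 0;0.475 -0.97 0 0 0 0;0.475 -0.97 0 0 0 0;0.475 -0.97 0 0 0 0;0.475 -0.97 0 0 0 0;0.475 -0.97 0 0 0 0;0.2 -0.4 0 0 0 0;0 0 0 0 0 0")

```text
time_s: 4.25
tcp_pos: [460.9, 144.0, 242.3]
orientation: [0.0, -0.03, 1.0, 0.0]
wrist_force: [-0.2, -0.5, -0.2]
width: 1.004
gripper_force: 0.0
```

```bash
python3 - <<'E'
from h import *
np.set_printoptions(precision=2,suppress=True)
s=state();print(s['time_s'],s['tcp_pos'],s['orientation'],s['q'])
w=cam('wrist'); save(w,'w1.png'); t=cam('top')
for th,z in [('cover_handle',77),('cold_plate',0),('block_orange',54.5),('block_green',54.5),('block_blue',54.5),('mould_orange',53)]:
    for n,c in (('w',w),('t',t)):
        for k in tip_of(c,th)[:2]: print(th,n,k['score'],np.array(k['uv']),onz(c,k['uv'],z),onz(c,k['uv'],z+10)[:2])
E
```

```text
4.25 [460.87 143.98 242.35] [ 0.   -0.03  1.    0.  ] [ 0.17  0.29  1.9  -0.    0.95 -1.47]
cover_handle w 0.7 [263.2 214.3] [481.79 130.98  77.  ] [478.29 131.29]
cold_plate w 0.89 [270.4 282.6] [591.46 140.67   0.  ] [585.75 140.66]
cold_plate t 0.79 [263.9 200. ] [595.12 131.98   0.  ] [593.48 131.6 ]
```

View pics/w1.png

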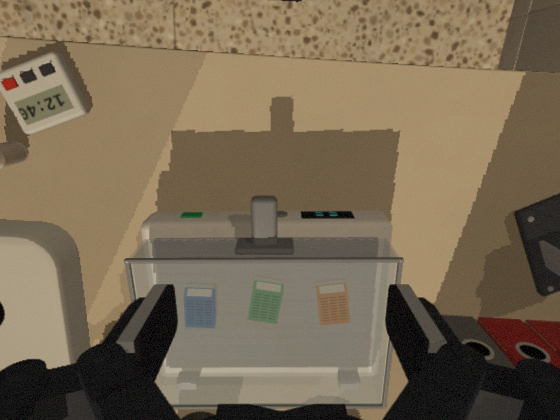

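```bash
python3 - <<'E'
from h import *
np.set_printoptions(precision=2,suppress=True)
w=cam('wrist'); t=cam('top')
print('handle',tri([ray(w,(263.2,214.3)),ray(t,(262.2,238.2))]), onz(w,(263.5,213),80),onz(t,(262.5,238),80))
for n,u,v in [('or',(333,303),(236.9,203.9)),('gr',(266,301),None),('bl',(200,307),None)]:
    print(n,onz(w,u,73))
    if v: print(onz(t,v,73))
# plate yaw & origin from cover front-top edge corners z=97, hinge corners
for u in [(126,259),(402,258)]: print('covfront',onz(w,u,97))
for u in [(230,236),(120+385/4,155+57/4),(120+725/4,155+36/4),(120+398/4,155+292/4),(120+740/4,155+268/4)]: print('top',u,onz(t,u,97))
for u in [(148,218),(388,215)]: print('housing front',onz(w,u,49))
E
```

```text
handle [479.92 132.73  80.63] [478.86 132.54  80.  ] [480.58 132.35  80.  ]
or [566.98 202.19  73.  ]
[572.75 201.67  73.  ]
gr [568.83 138.88  73.  ]
bl [579.2   76.76  73.  ]
covfront [520.5   21.07  97.  ]
covfront [505.22 249.79  97.  ]
top (230, 236) [484.86 216.01  97.  ]
top (216.25, 169.25) [662.35 255.12  97.  ]
top (301.25, 164.0) [675.95  29.18  97.  ]
top (219.5, 228.0) [505.74 243.66  97.  ]
top (305.0, 222.0) [520.9   21.03  97.  ]
housing front [501.35  23.75  49.  ]
housing front [484.21 248.16  49.  ]
```

step_arm(plan="0.16 -0.1 -0.6 0 0 0;0.16 -0.1 -0.9 0 0 0;0.16 -0.1 -0.9 0 0 0;0.16 -0.1 -0.9 0 0 0;0.16 -0.1 -0.9 0 0 0;0.16 -0.08 -0.9 0 0 0;0 0 -0.9 0 0 0;0 0 -0.9 0 0 0;0 0 -0.8 0 0 0;0 0 -0.5 0 0 0;0 0 -0.3 0 0 0;0 0 0 0 0 0", jaw=0)

```text
time_s: 6.05
tcp_pos: [479.2, 133.4, 71.5]
orientation: [-0.001, -0.031, 1.0, -0.0]
wrist_force: [-0.1, -0.0, -0.2]
width: 0.502
gripper_force: 0.0
```

```bash
python3 - <<'E'
from h import *
s=state();print(s['tcp_pos'],s['wrist_force'],s['width'])
w=cam('wrist'); save(w,'w2.png')
E
```

```text
[479.18809656 133.44668177  71.52931354] [-0.0688283  -0.02760318 -0.1576572 ] 0.5018451855230133
```

View pics/w2.png

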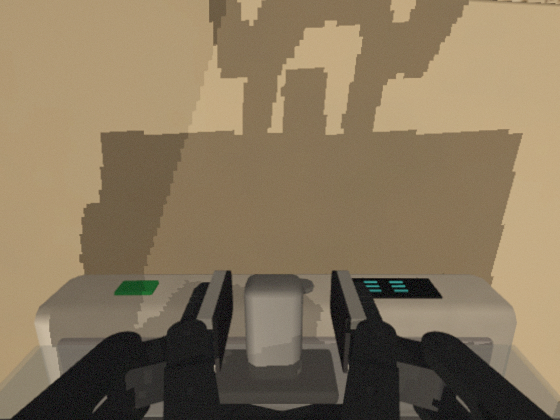

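step_arm(plan="0 -0.12 0 0 0 0;0 0 0 0 0 0;0 0 0 0 0 0;0 0 0 0 0 0;0 0 0 0 0 0", jaw=-1, force=25)

```text
time_s: 6.52
tcp_pos: [479.8, 130.7, 73.1]
orientation: [0.001, -0.031, 1.0, -0.0]
wrist_force: [0.7, -5.2, 0.0]
width: 0.249
gripper_force: 31.2
```

```bash
python3 - <<'E'
import numpy as np
th=.12+np.r_[0,.04,.1+.08*np.arange(0,19),.12+1.48,1.6]
p=np.c_[-198.2*np.cos(th),198.2*np.sin(th)]; d=np.diff(p,axis=0)/20
print(len(d)); print(';'.join(f'{a*.998:.2f} {a*.066:.2f} {b:.2f} 0 0 0' for a,b in d)); print(th)
E
```

```text
22
0.06 0.00 0.39 0 0 0;0.11 0.01 0.58 0 0 0;0.20 0.01 0.77 0 0 0;0.26 0.02 0.75 0 0 0;0.32 0.02 0.72 0 0 0;0.38 0.03 0.70 0 0 0;0.43 0.03 0.66 0 0 0;0.48 0.03 0.63 0 0 0;0.53 0.04 0.59 0 0 0;0.58 0.04 0.54 0 0 0;0.62 0.04 0.49 0 0 0;0.66 0.04 0.44 0 0 0;0.69 0.05 0.39 0 0 0;0.72 0.05 0.33 0 0 0;0.74 0.05 0.27 0 0 0;0.76 0.05 0.21 0 0 0;0.78 0.05 0.15 0 0 0;0.79 0.05 0.09 0 0 0;0.79 0.05 0.02 0 0 0;0.79 0.05 -0.04 0 0 0;0.59 0.04 -0.07 0 0 0;0.00 0.00 0.00 0 0 0
[0.12 0.16 0.22 0.3  0.38 0.46 0.54 0.62 0.7  0.78 0.86 0.94 1.02 1.1
 1.18 1.26 1.34 1.42 1.5  1.58 1.66 1.72 1.72]
```

step_arm(plan="0.06 0.03 0.4 0 0 0;0.1 0.03 0.58 0 0 0;0.2 0.02 0.77 0 0 0;0.26 0.02 0.75 0 0 0;0.32 0.02 0.72 0 0 0;0.38 0.03 0.7 0 0 0;0.43 0.03 0.66 0 0 0;0.48 0.03 0.63 0 0 0;0.53 0.04 0.59 0 0 0;0.58 0.04 0.54 0 0 0;0 0 0 0 0 0")

```text
time_s: 7.43
tcp_pos: [548.1, 135.2, 201.5]
orientation: [0.001, -0.031, 1.0, -0.001]
wrist_force: [-0.1, -14.4, 2.1]
width: 0.245
gripper_force: 31.6
```

step_arm(plan="0.62 -0.2 0.49 0 0 0;0.66 0.02 0.44 0 0 0;0.69 0.03 0.39 0 0 0;0.72 0.03 0.33 0 0 0;0.74 0.03 0.27 0 0 0;0.76 0.03 0.21 0 0 0;0 0 0 0 0 0")

```text
time_s: 8.02
tcp_pos: [631.1, 139.7, 243.2]
orientation: [0.001, -0.031, 0.999, 0.003]
wrist_force: [-2.6, 24.6, 5.4]
width: 0.247
gripper_force: 33.1
```

step_arm(plan="0.78 0.23 0.15 0 0 0;0.79 0.05 0.09 0 0 0;0.79 0.05 0.02 0 0 0;0.79 0.05 -0.04 0 0 0;0.59 0.04 -0.07 0 0 0;0 0 0 0 0 0")

```text
time_s: 8.52
tcp_pos: [706.3, 144.9, 245.9]
orientation: [0.001, -0.031, 1.0, 0.001]
wrist_force: [1.1, 4.4, 4.8]
width: 0.251
gripper_force: 35.1
```

```bash
python3 - <<'E'
from h import *
np.set_printoptions(precision=2,suppress=True)
s=state();print(s['tcp_pos'],s['wrist_force'],s['q'])
w=cam('wrist'); t=cam('top')
save(t,'t2.png')
cv2.imwrite('pics/c3.png',np.hstack([cv2.resize(w['color'],(400,300)),cv2.resize(t['color'][80:290,100:380],(400,300))])[:,:,::-1])
E
```

```text
[706.28 144.95 245.89] [1.1  4.37 4.78] [ 0.11  0.63  1.29  0.    1.22 -1.52]
```

View pics/c3.png

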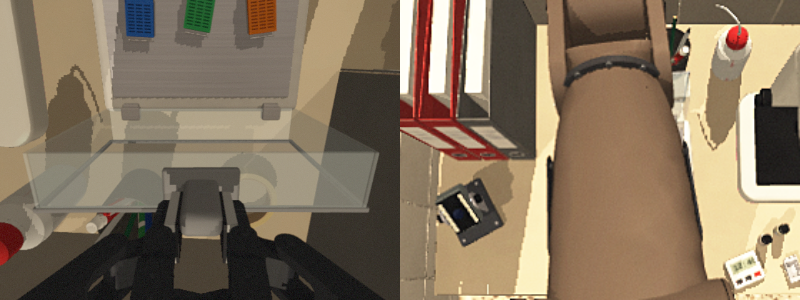

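step_arm(plan="0 0 0 0 0 0;0 0 0 0 0 0;0 0 0 0 0 0;0 0 0.5 0 0 0;0 0 0.9 0 0 0;0 0 1 0 0 0;0 0 0.9 0 0 0;-0.5 0.2 0.3 0 0 0;-0.9 0.4 0 0 0 0;-1 0.45 0 0 0 0;-1 0.45 0 0 0 0;-1 0.45 -0.3 0 0 0", jaw=0.1)

```text
time_s: 9.62
tcp_pos: [615.2, 183.5, 311.5]
orientation: [0.001, -0.031, 1.0, 0.0]
wrist_force: [0.6, 0.9, -0.4]
width: 0.554
gripper_force: 0.0
```

step_arm(plan="-1 0.45 -0.5 0 0 0;-1 0.4 -1 0 0 0;-0.7 0.1 -1 0 0 0;0 0 -1 0 0 0;0 0 -1 0 0 0;0 0 -0.9 0 0 0;0 0 -0.3 0 0 0;0 0 0 0 0 0")

```text
time_s: 10.28
tcp_pos: [561.7, 202.0, 195.5]
orientation: [-0.001, -0.031, 1.0, -0.0]
wrist_force: [-0.2, -0.2, -0.0]
width: 0.548
gripper_force: 0.0
```

```bash
python3 - <<'E'
from h import *
np.set_printoptions(precision=2,suppress=True)
s=state();print(s['time_s'],s['tcp_pos'],s['orientation'],s['wrist_force'],s['q'])
w=cam('wrist'); save(w,'w4.png'); t=cam('top'); save(t,'t4.png')
for n,c in (('w',w),('t',t)):
  for th,z in (('block_orange',54.5),('mould_orange',53)):
    for k in tip_of(c,th)[:2]: print(n,th,k['score'],k['uv'],onz(c,k['uv'],z))
for k in silhouettes(w,'block_orange')[:1]:
    m=k['region'].astype(np.uint8); print(k['score'],k['rect'])
hsv=cv2.cvtColor(w['color'],cv2.COLOR_RGB2HSV); m=((hsv[...,0]>=3)&(hsv[...,0]<=18)&(hsv[...,1]>150)).astype(np.uint8)
nl,l,st,ce=cv2.connectedComponentsWithStats(m)
for i in np.argsort(-st[1:,4])[:3]+1:
    pts=np.array([onz(w,p,73)[:2] for p in np.argwhere(l==i)[::3,::-1].astype(float)],np.float32); print(st[i],ce[i],cv2.minAreaRect(pts))
E
```

```text
10.2833 [561.74 202.02 195.54] [-0.   -0.03  1.   -0.  ] [-0.25 -0.24 -0.04] [ 0.23  0.5   1.68  0.    0.96 -1.4 ]
w block_orange 0.97 [280.8, 214.4] [572.97 203.54  54.5 ]
0.62 [258.0, 189.9, 298.1, 245.8]
[ 256  189   44   58 1735] [277.8  221.37] ((569.7614135742188, 200.77288818359375), (41.99605178833008, 28.139036178588867), 10.690526962280273)
[478 255  53  43 409] [502.03 269.6 ] ((600.0316772460938, 378.6360168457031), (42.104888916015625, 26.61655616760254), 48.4551887512207)
[522 303  38  30 289] [542.17 316.03] ((638.3944091796875, 416.5420227050781), (33.709327697753906, 15.296854972839355), 53.31744384765625)
```

View pics/w4.png

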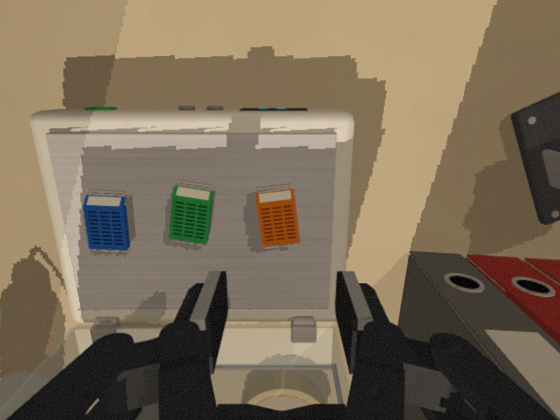

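step_arm(plan="0.05 0 -0.4 0 0 0.2;0.1 0 -0.8 0 0 0.26;0.1 0 -0.9 0 0 0.2;0.1 0 -0.8 0 0 0.2;0.1 0 -0.5 0 0 0.2;0 0 -0.1 0 0 0;0 0 0 0 0 0")

```text
time_s: 11.22
tcp_pos: [571.7, 202.0, 126.1]
orientation: [-0.001, -0.095, 0.996, -0.0]
wrist_force: [-0.0, -0.0, 1.4]
width: 0.548
gripper_force: 0.0
```

```bash
python3 - <<'E'
from h import *
np.set_printoptions(precision=3,suppress=True)
s=state();print(s['time_s'],s['tcp_pos'],s['orientation'],s['wrist_force'])
print(Rn.from_quat(np.roll(s['orientation'],-1)).as_matrix())
w=cam('wrist'); save(w,'w5.png')
for k in tip_of(w,'block_orange')[:2]: print(k['score'],k['uv'],onz(w,k['uv'],54.5))
hsv=cv2.cvtColor(w['color'],cv2.COLOR_RGB2HSV); m=((hsv[...,0]>=3)&(hsv[...,0]<=18)&(hsv[...,1]>150)).astype(np.uint8)
nl,l,st,ce=cv2.connectedComponentsWithStats(m)
for i in np.argsort(-st[1:,4])[:1]+1:
    pts=np.array([onz(w,p,73)[:2] for p in np.argwhere(l==i)[::3,::-1].astype(float)],np.float32); print(st[i],ce[i],cv2.minAreaRect(pts))
E
```

```text
11.2167 [571.73  202.045 126.119] [-0.001 -0.095  0.996 -0.   ] [-0.04  -0.012  1.403]
[[-0.982 -0.188 -0.001]
 [-0.188  0.982 -0.   ]
 [ 0.001  0.    -1.   ]]
0.69 [276.4, 232.3] [570.995 200.137  54.5  ]
[ 252  206   53   72 3068] [277.386 246.46 ] ((569.5391845703125, 200.72787475585938), (42.15806579589844, 28.170175552368164), 10.887960433959961)
```

View pics/w5.png

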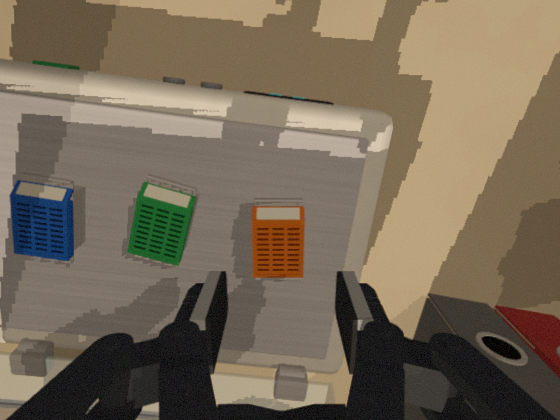

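step_arm(plan="0 -0.05 -0.4 0 0 0;0 0 -0.7 0 0 0;0 0 -0.7 0 0 0;0 0 -0.6 0 0 0;0 0 -0.35 0 0 0;0 0 -0.25 0 0 0;0 0 0 0 0 0")

```text
time_s: 11.9
tcp_pos: [571.6, 201.0, 65.9]
orientation: [-0.001, -0.095, 0.996, -0.0]
wrist_force: [-0.4, -0.1, 0.5]
width: 0.552
gripper_force: 0.0
```

step_arm(plan="0 0 0 0 0 0;0 0 0 0 0 0;0 0 0 0 0 0;0 0 0 0 0 0;0 0 0 0 0 0;0 0 0 0 0 0", jaw=-1, force=30)

```text
time_s: 12.4
tcp_pos: [572.1, 201.1, 67.3]
orientation: [0.001, -0.095, 0.996, 0.0]
wrist_force: [-0.0, -2.2, 4.5]
width: 0.322
gripper_force: 30.4
```

step_arm(plan="0 0 0.2 0 0 0;0 0 0.3 0 0 0;0 0 0.4 0 0 0;0 0 0.5 0 0 0;0 0 0.6 0 0 0;0 0 0.8 0 0 0;0 0 0.9 0 0 0;0 0 0.9 0 0 0;0 0 0.9 0 0 0;0 0 0.9 0 0 0;0 0 0.6 0 0 0;0 0 0 0 0 0")

```text
time_s: 13.4
tcp_pos: [572.6, 201.5, 210.5]
orientation: [0.003, -0.095, 0.995, 0.0]
wrist_force: [0.5, -1.1, -0.6]
width: 0.327
gripper_force: 29.8
```

```bash
python3 - <<'E'
from h import *
np.set_printoptions(precision=2,suppress=True)
s=state();print(s['time_s'],s['tcp_pos'],s['wrist_force'],s['width'],s['q'])
w=cam('wrist'); t=cam('top'); sc=cam('scene')
cv2.imwrite('pics/c6.png',np.hstack([cv2.resize(w['color'],(400,300)),cv2.resize(t['color'][150:255,110:250],(400,300),interpolation=cv2.INTER_CUBIC)])[:,:,::-1])
for th in ('camera_head','inspection_camera'):
    rs=[]
    for n,c in (('w',w),('t',t),('s',sc)):
        for k in tip_of(c,th)[:1]:
            print(th,n,k['score'],np.array(k['uv']),onz(c,k['uv'],100 if 'head' in th else 0))
            rs.append(ray(c,k['uv']))
    if len(rs)>1:print(tri(rs))
E
```

```text
13.4 [572.56 201.46 210.46] [ 0.46 -1.06 -0.61] 0.32673075175995697 [ 0.23  0.5   1.64  0.    1.   -1.53]
camera_head w 0.58 [199.3 177. ] [558.26 143.7  100.  ]
camera_head s 0.85 [209.7 133.6] [503.68 453.33 100.  ]
[449.45 191.83 336.05]
inspection_camera w 0.36 [120.3 175.8] [599.45  52.37   0.  ]
inspection_camera t 0.82 [152.2 232.4] [502.12 452.09   0.  ]
inspection_camera s 0.64 [213.3 159.3] [496.38 442.39   0.  ]
[457.5  239.22 309.53]
```

View pics/c6.png

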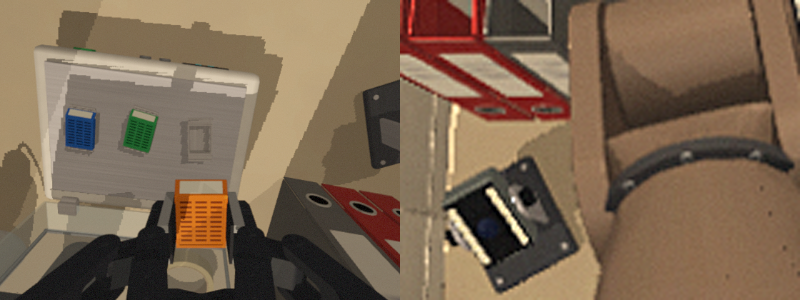

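step_arm(plan="-0.3 0.4 0.2 0 0 0.4;-0.5 0.72 0.3 0 0 0.6;-0.5 0.76 0.3 0 0 0.6;-0.53 0.76 0.2 0 0 0.6;-0.53 0.76 0.2 0 0 0.6;-0.53 0.76 0.2 0.24 -0.42 0;-0.53 0.76 0.2 0.24 -0.42 0;-0.53 0.76 0.2 0.24 -0.42 0;-0.53 0.76 0.1 0.24 -0.42 0;-0.53 0.76 0.1 0.24 -0.42 0;-0.53 0.76 0 0.24 -0.42 0;-0.53 0.76 0 0.24 -0.42 0")

```text
time_s: 14.85
tcp_pos: [449.8, 376.2, 246.9]
orientation: [0.197, -0.254, 0.945, 0.052]
wrist_force: [1.1, 0.3, -0.2]
width: 0.323
gripper_force: 29.8
```

step_arm(plan="-0.53 0.76 0 0.24 -0.42 0;-0.53 0.76 0 0.24 -0.42 0;-0.3 0.4 0 0 0 0;0 0 0 0 0 0;0 0 0 0 0 0")

```text
time_s: 15.27
tcp_pos: [423.0, 414.2, 246.6]
orientation: [0.25, -0.252, 0.933, 0.066]
wrist_force: [-0.3, -0.1, -0.0]
width: 0.327
gripper_force: 29.8
```

```bash
python3 - <<'E'
from h import *
np.set_printoptions(precision=3,suppress=True)
s=state();print(s['time_s'],s['tcp_pos'],s['orientation'],s['wrist_force'],s['width'],s['q'])
print(Rn.from_quat(np.roll(s['orientation'],-1)).as_matrix())
w=cam('wrist'); save(w,'w7.png'); t=cam('top'); sc=cam('scene'); save(t,'t7.png'); save(sc,'s7.png')
for th in ('camera_head','inspection_camera'):
    for n,c in (('w',w),('t',t),('s',sc)):
        for k in tip_of(c,th)[:1]: print(th,n,k['score'],np.array(k['uv']),onz(c,k['uv'],100 if 'head' in th else 0))
E
```

```text
15.2667 [422.988 414.225 246.632] [ 0.25  -0.252  0.933  0.066] [-0.345 -0.062 -0.05 ] 0.32711243754916264 [ 0.7    0.316  1.949 -0.248  0.372 -1.189]
[[-0.749 -0.502  0.433]
 [-0.437  0.865  0.248]
 [-0.499 -0.003 -0.867]]
camera_head w 0.86 [274.3 193.5] [501.969 453.907 100.   ]
camera_head t 0.97 [138.7 231.3] [497.148 454.603 100.   ]
camera_head s 0.83 [207.8 132.4] [501.188 461.968 100.   ]
inspection_camera w 0.95 [275.2 121.2] [499.173 451.562   0.   ]
inspection_camera t 0.77 [155.5 234.2] [496.952 442.332   0.   ]
inspection_camera s 0.77 [213.1 154.8] [505.783 462.595  -0.   ]
```

View pics/w7.png

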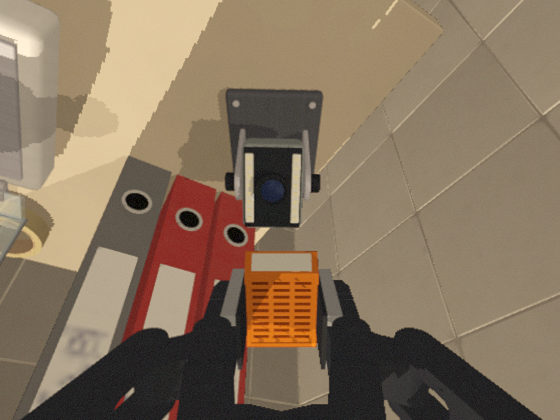

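```bash
cat > m.py <<'E'
from h import *
np.set_printoptions(precision=3,suppress=True)
def blob(m,seed):
    l=cv2.connectedComponents(m.astype(np.uint8))[1]; return l==l[seed[1],seed[0]]
def run(seed=(272,189),rad=24):
    s=state(); T=Rn.from_quat(np.roll(s['orientation'],-1)).as_matrix(); p=np.array(s['tcp_pos'])
    w=cam('wrist'); im=w['color'].astype(int); hsv=cv2.cvtColor(w['color'],cv2.COLOR_RGB2HSV)
    yy,xx=np.mgrid[:420,:560]; near=(xx-seed[0])**2+(yy-seed[1])**2<rad**2
    b=near&(im[...,2]>im[...,0]+15); ce=np.argwhere(b).mean(0)[::-1]; (ec,er)=cv2.minEnclosingCircle(np.argwhere(b)[:,::-1].astype(np.float32))
    print('lens',b.sum(),ce,ec,er); L=onz(w,ce,100); print('lens world',L,'tool',T.T@(L-p))
    # light bars
    br=(im.min(2)>190)&(abs(xx-seed[0])<45)&(abs(yy-seed[1])<60)
    n,l,st,c4=cv2.connectedComponentsWithStats(br.astype(np.uint8))
    for i in np.argsort(-st[1:,4])[:2]+1:
        q=np.argwhere(l==i)[:,::-1].astype(float); vx,vy,x0,y0=cv2.fitLine(q.astype(np.float32),cv2.DIST_HUBER,0,.01,.01).ravel()
        print('bar',st[i],'dir',vx/vy)
        # direction in the world within the lens plane given tilt from current tool: plane normal tool z
        def onpl(uv):
            o,d=ray(w,uv); nrm=T[:,2]; return o+d*(nrm@(L-o))/(nrm@d)
        h=st[i][3]/2; a=onpl((x0-h*vx/vy,y0-h)); e=onpl((x0+h*vx/vy,y0+h)); print('   tool dir',T.T@(e-a),'mid',T.T@((a+e)/2-p))
    m=(hsv[...,0]>=3)&(hsv[...,0]<=18)&(hsv[...,1]>150)&(yy>235)&(xx>235)&(xx<330)
    n,l,st,c4=cv2.connectedComponentsWithStats(m.astype(np.uint8)); i=1+np.argmax(st[1:,4]); print('or',st[i])
    H=np.array(w['hand_eye'])
    pts=[]
    for uv in np.argwhere(l==i)[::2,::-1].astype(float):
        u=cv2.undistortPoints(uv.reshape(1,1,2),w['K'],np.array(w['distortion'],float))[0,0]; d=H[:3,:3]@[u[0],u[1],1]; o=H[:3,3]; pts.append((o+d*(-5.7-o[2])/d[2])[:2])
    print('cassette in tool',cv2.minAreaRect(np.array(pts,np.float32)),np.min(pts,0),np.max(pts,0))
    return w,T,p
E
python3 - <<'E'
from m import *
w,T,p=run()
im=w['color'][85:240,220:330]; cv2.imwrite('pics/w8.png',cv2.resize(im,None,fx=3.8,fy=3.8,interpolation=cv2.INTER_CUBIC)[:,:,::-1])
for z in (0,6,10):
    a,b=onz(w,(228.5,92),z),onz(w,(321.5,95),z); d=b-a; print(z,a,b,np.linalg.norm(d),'yaw of y axis perp',np.degrees(np.arctan2(d[1],d[0])))
E
```

```text
lens 385 [272.925 189.943] (273.0, 190.0) 11.401854515075684
lens world [499.501 450.218 100.   ] tool [  0.328  -5.965 169.123]
or [ 236  236   84  117 6013]
cassette in tool ((5.394834518432617, 0.2934093475341797), (31.375043869018555, 51.580596923828125), 86.50870513916016) [-21.261 -16.184] [30.619 15.641]
0 [493.694 396.104   0.   ] [451.425 475.036   0.   ] 89.53808742237526 yaw of y axis perp 118.16971746510247
6 [490.132 395.164   6.   ] [448.657 472.612   6.   ] 87.8547563370521 yaw of y axis perp 118.16971746510247
10 [487.757 394.537  10.   ] [446.812 470.996  10.   ] 86.73253561350333 yaw of y axis perp 118.16971746510244
```

View pics/w8.png

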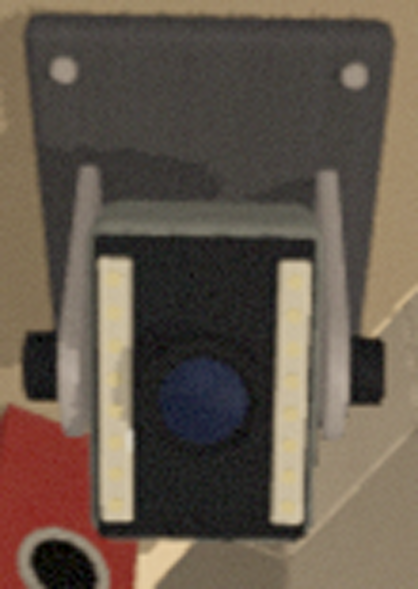

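```bash
python3 - <<'E'
from h import *
np.set_printoptions(precision=2,suppress=True)
s=state(); T=Rn.from_quat(np.roll(s['orientation'],-1)).as_matrix(); p=np.array(s['tcp_pos'])
w=cam('wrist'); H=np.array(w['hand_eye'])
def tl(uv,z):
    u=cv2.undistortPoints(np.array(uv,float).reshape(1,1,2),w['K'],np.array(w['distortion'],float))[0,0]; d=H[:3,:3]@[u[0],u[1],1]; o=H[:3,3]; return (o+d*(z-o[2])/d[2])
hsv=cv2.cvtColor(w['color'],cv2.COLOR_RGB2HSV)
m=(hsv[...,0]>=9)&(hsv[...,0]<=18)&(hsv[...,1]>150)
print('cols',[np.flatnonzero(m[r,225:340])[[0,-1]]+225 for r in (270,290,310,330)],'rows',[np.flatnonzero(m[235:370,c])[[0,-1]]+235 for c in (260,282,305)])
for uv in [(282,347),(247,300),(318.5,300),(282,251)]: print(uv,tl(uv,-5.7))
x_s=np.r_[np.cos(np.radians(28.5)),np.sin(np.radians(28.5)),0]; a=-.5*x_s+np.cos(np.pi/6)*np.r_[0,0,1]
Tz=-a; Tx=-(np.cos(np.pi/6)*x_s+.5*np.r_[0,0,1]); Ty=np.cross(Tz,Tx); Tt=np.c_[Tx,Ty,Tz]
print('rot units',Rn.from_matrix(Tt@T.T).as_rotvec()/.12)
L=np.r_[499.7,450.7,100]
for bt in ([1.1,0,12.8],):
    for d in (150,100): tgt=L+d*a-Tt@bt; print(d,tgt,(tgt-p)/20)
E
```

```text
cols [array([245, 317]), array([246, 317]), array([246, 316]), array([246, 316])] rows [array([251, 346]), array([251, 346]), array([251, 346])]
(282, 347) [-18.77   1.39  -5.7 ]
(247, 300) [  3.44 -12.41  -5.7 ]
(318.5, 300) [ 3.46 15.71 -5.7 ]
(282, 251) [24.55  1.32 -5.7 ]
rot units [ 0.03  0.   -0.22]
150 [429.   412.31 241.54] [ 0.28 -0.07 -0.26]
100 [450.97 424.24 198.24] [ 1.38  0.53 -2.42]
```

step_arm(plan="0.15 0.05 -0.25 0 0 -0.06;0.28 0.09 -0.5 0 0 -0.06;0.32 0.11 -0.55 0 0 -0.06;0.32 0.11 -0.52 0.03 0 -0.04;0.25 0.08 -0.4 0 0 0;0.1 0.03 -0.2 0 0 0;0 0 0 0 0 0;0 0 0 0 0 0")

```text
time_s: 16.48
tcp_pos: [451.6, 423.3, 198.1]
orientation: [0.251, -0.238, 0.936, 0.064]
wrist_force: [-0.0, 0.3, 0.1]
width: 0.326
gripper_force: 29.8
```

```bash
python3 - <<'E'
from h import *
np.set_printoptions(precision=2,suppress=True)
s=state(); T=Rn.from_quat(np.roll(s['orientation'],-1)).as_matrix(); p=np.array(s['tcp_pos']); print(s['time_s'],p,s['wrist_force'],s['width'],s['gripper_force']); print(T)
w=cam('wrist'); save(w,'w9.png'); sc=cam('scene'); t=cam('top')
im=w['color'].astype(int); b=(im[...,2]>im[...,0]+15); b[:,:240]=0; b[:,310:]=0; b[260:]=0; b[:120]=0
n,l,st,ce=cv2.connectedComponentsWithStats(b.astype(np.uint8)); i=1+np.argmax(st[1:,4]); print(st[i],ce[i]); L=onz(w,ce[i],100); print(L, 'tool',T.T@(L-p))
for n,c in (('w',w),):
    for th,z in (('camera_head',100),('inspection_camera',0)):
        for k in tip_of(c,th)[:1]: print(th,k['score'],np.array(k['uv']),onz(c,k['uv'],z))
cv2.imwrite('pics/c9.png',np.hstack([cv2.resize(w['color'][60:360,180:380],(400,600),interpolation=cv2.INTER_CUBIC),np.vstack([cv2.resize(t['color'][110:290,100:340],(400,300),interpolation=cv2.INTER_CUBIC),cv2.resize(sc['color'][90:240,160:360],(400,300),interpolation=cv2.INTER_CUBIC)])])[:,:,::-1])
E
```

```text
16.4833 [451.64 423.25 198.1 ] [-0.04  0.28  0.13] 0.3258472520401551 29.79613959789276
[[-0.76 -0.48  0.44]
 [-0.41  0.88  0.24]
 [-0.5  -0.   -0.87]]
[268 197  27  26 555] [280.97 209.52]
[499.2  450.14 100.  ] tool [  1.75   0.9  112.27]
camera_head 0.72 [278.1 213.5] [503.9  450.39 100.  ]
inspection_camera 0.65 [279.8 126. ] [501.19 449.96   0.  ]
```

View pics/c9.png

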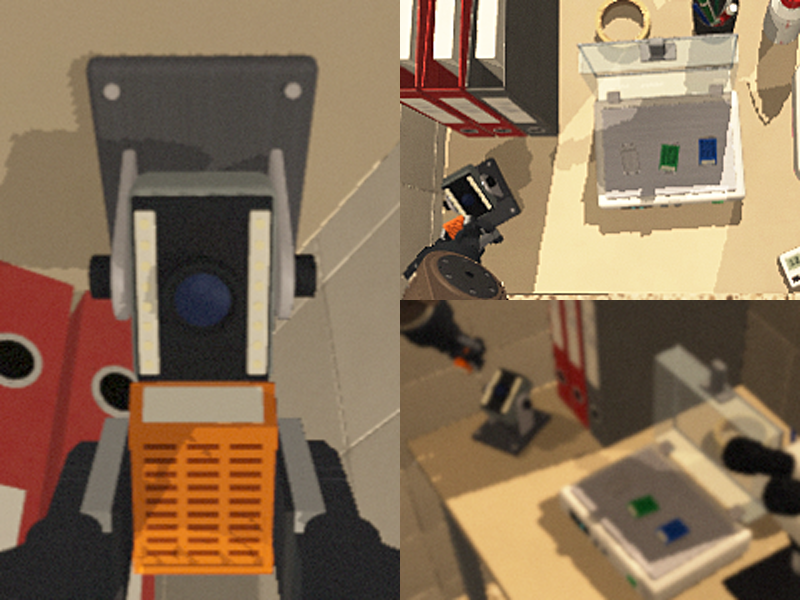

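```bash
python3 -c "
from station import *
print(state()['joint_vel']); print(finish_job())"
```

```text
[-0.00030965  0.00099711  0.00142374 -0.00024841 -0.00107635  0.00022699]
the job is handed in; nothing more can be done
None
```

The job is handed in. The cover stands open just past upright, and the orange block is held still, wax face to the lens, measured at about 99.5 mm from it and about 1 mm off centre, with the long sides in line. The other two blocks are still in their moulds, and no contact with the camera, timer, vials or forceps showed.

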